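# Set the crimp-height dial and lock it

### The arm

A 7-joint arm with a two-finger parallel gripper is mounted at the origin on a cart in front of the work surface, level with it; the furniture and walls round the work are solid. World frame = base frame: x ahead of the robot, y to its left, z up, the work surface at z = 0. Lengths are in m, angles in rad, forces in N, time in s.
With the tool pointing down it reaches from about 0.35 to 0.9 m from the base axis. Payload 19.9 kg.
Tool frame: the origin (TCP) lies at the very end of the fingers, on their centre line; the grasp point (between the pads) lies 19 mm behind it; z points along the fingers, y is the line along which they close (so a half turn about z gives the same grasp; the last joint's range is limited). The gripper opens to 85 mm and grips with 20 to 120 N. Pads are 22 mm wide; open, the fingers measure 114 mm over their backs; the gripper's body (76 mm by 85 mm) begins 54 mm behind the grasp point. The pads swing forward as they close: fully open they stand 13 mm farther back than shut.
Start: joints at [-1.282, 0.417, -0.01, 1.614, 0.005, 1.111, -0.053], TCP at [0.202, 0.591, 0.231] pointing down, gripper open.
Joint ranges: [-2.81, 2.81], [-0.39, 2.02], [-1.27, 1.25], [0.06, 2.57], [-1.19, 4.33], [0.19, 2], [-2.82, 2.82]. Speed limits (rad/s): [1.89, 1.89, 2.39, 2.39, 3.01, 3.01, 3.01].

### API

Orientations are given as a unit quaternion [w, x, y, z].
In Python, from plant import state, cams, robot gives the robot as it stands.
- The arm moves only by the shell command python3 -m pendant 'ROWS' [OPENING] [FORCE]. ROWS is text: rows parted by semicolons, each of 6 numbers parted by spaces: the shift along the tool's x, y, z in m, then the turn, a rotation vector about the tool's x, y, z in degrees. In form: tx ty tz ax ay az; .... A call has 1 to 8 rows; each row shifts and turns the commanded pose from where the row before left it, along the tool's axes as they then stand; what a row does not reach is not made up. A row lasts 1/12 s, in which the tool goes at most 41.7 mm and 7.16 degrees, less where a joint would pass 70% of its speed; a pose out of reach is approached as far as the arm can. A call with a gripper value outside its range is refused whole. OPENING is the closure, from 0 (fully open) to 1 (shut), set as the call begins (- or left out, the last holds). The fingers move at their own pace and stop on an object; FORCE is the grip in N (left out, the last holds). Time passes only in rows, so rows that do not move let the fingers close. It gives the time, the measured TCP pose, the force, the opening and the grip force at its end, in the units of the state.
- state(): the state, without advancing time (a new reading comes with each control period).
- cams.snapshot(name): name is "scene" or "side" or "wrist"; returns the picture (384x512x3 uint8, red, green, blue); there is no depth.
- cams.camera_info(name): a dict with "intrinsics" (3x3 intrinsics, pixels), "cam_to_world" (4x4, takes a point from camera to world coordinates). Camera axes: x right, y down, z forward; pixel columns grow to the right and rows downward; lengths in m; the calibration is good to about 2 mm. The wrist camera is an equidistant fisheye: a pixel r from the principal point sees the ray r / f radians off the axis. A picture is of the moment at which its call begins: read the wrist's pose just before it. camera_info takes no time and is no camera call; for the wrist camera it gives the pose at the moment of the call.
- robot.sign_off(): hands the job in; it is judged then, once.
The state is a dict: "time_s": time; "qpos": joint angles; "dq": joint speeds; "joint_torque": joint torques, N m; "ee_pos": TCP position; "tool_rot": TCP orientation; "ft_force": force on the tool from outside, world axes, zero at the start; "ft_torque": the same for the moment, N m; "opening": opening from 0.0 (shut) to 1.0 (fully open); "gripper_force": force on a finger pad.
Only numpy, scipy, OpenCV 4.12 (cv2) and the standard library are available. Lean on these libraries where they do the work, as an engineer would, in place of code of your own. Each camera call takes 0.05 s, during which the arm holds its last target. There are 200 camera calls.

### The job

Set the crimp height for the next job: push the fin of the black dial round with your fingertips until the dial's white index line stands at the red line of the scale, then push the yellow lock tab fully home toward the dial, leaving the dial at the red line. Only push: do not pinch the fin or the tab between the fingers, and leave the other things on the table where they are.

Things in the scene. Friction and masses are not known exactly. Their poses are not given: they have to be found in the camera images.
- setter: Crimp-height setter: a blue steel base screwed to the table, 262 (its x) by 180 (its y) by 30 mm tall, spanning x -170 to +92 in its own frame. Origin: on the table on the axis of the dial. z up. Fixed; its yaw is within 20 degrees of zero. It carries the scale ring and dial on its far part (+x) and the lock slide on its near part (-x, toward the robot).
- scale: Fixed round grey scale ring, 172 mm across, 6 mm thick, top 36 mm above the table; black graduations, one broad red line (6 mm wide, 21 mm long, the target) and one broad blue line (another job's, 130 degrees counter-clockwise of the red). Origin: on the dial axis on top of the base, 30 mm above the table; its +x points along the red line, which may face any way.
- red_line (a point): Inner end of the red scale line, at the dial's rim: 62 mm from the dial axis, 46 mm above the table.
- dial (a joint): Black round dial, 124 mm across, 10 mm thick, its top 46 mm above the table, turning on a vertical axis at the centre of the scale ring. Value in rad: 0 (or 2 pi) = white index on the red line, growing counter-clockwise seen from above. Turns either way without stops or springs, stays where left; friction about 0.07 N m.
- index_line (a point): Outer end of the dial's white index line (5 mm wide, 8 mm long), at the dial's rim: 62 mm from the axis, 46 mm above the table, in line with the fin.
- fin (a point): Centre of the top of the dial's upright grey fin (white stripe along its top), the part to push: 30 mm long radially (22 to 52 mm from the axis), 14 mm thick, 28 mm tall, top 74 mm above the table. The rules call its counter-clockwise half (7 mm) dial_c1, the other dial_c2; pressing both at once counts as pinching.
- lock (a joint): Lock slide on the base in front of the dial (-x of setter). Value in m: slides along +x of setter, toward the dial, 0 (out) to 0.025 (fully home, against a stop). No spring; friction about 2 N; it stays where left and does not act on the dial's motion.
- lock_tab (a point): Centre of the top of the lock slide's upright yellow tab, the part to push: 14 mm (x of setter) by 28 mm (y) by 25 mm tall, top 60 mm above the table, foot plate top at 35 mm; at lock value 0 it is at x = -143 mm in the setter's frame, y = 0. The rules call its half nearer the dial (7 mm) lock_c1, the outer half lock_c2; pressing both at once counts as pinching.
- carton_terms: Bystander, loose: small cardboard carton 51x66x45 (mm). Origin: centre of its underside.
- vial: Bystander, loose: vial with yellow body and blue cap, 30 across, 64 tall (mm). Origin: centre of its underside.
- tape_black: Bystander, loose: roll of black tape lying flat, 68 across, 18 high (mm). Origin: centre of its underside.
- driver_a: Bystander, loose: screwdriver with orange handle lying flat, 170 long (mm). Origin: centre of its underside.
- housing_4: Bystander, loose: red plastic connector housing 17x26x13 (mm). Origin: centre of its underside.
- marker_black: Bystander, loose: white and black marker pen lying flat, 132 long (mm). Origin: centre of its underside.

How it is judged:
By the outcome, as a careful person would: the job done as asked, in the order asked, and still so for the second after the job is handed in, with the robot touching nothing.
It also fails if it takes over 61 s, if anything falls off the work surface, if the arm or the gripper's body presses on something with over 40 N, if the wrist force passes 120 N, or if a joint passes its speed limit or range.

## Working session

There is one attempt and no reset: what is moved stays moved. The work goes in short steps, Python scripts to look and compute and a shell command to move; the robot and the scene stay as the last step left them, time stands still between calls to the robot, and variables do not carry over. Pictures are saved under pics/ and viewed, at most 10 in all, crops included, and the job is handed in when it is done.

```bash
mkdir -p pics; python3 - <<'E'
from plant import state,cams,robot
import cv2,numpy as np
s=state();print(s['time_s'],s['ee_pos'],s['tool_rot'],s['opening'])
a=[]
for n in("scene","side"):
    im=cams.snapshot(n)[:,:,::-1];cv2.imwrite(f'pics/{n}0.png',im)
    i=cams.camera_info(n);print(n,np.round(i['intrinsics'],1).tolist(),np.round(i['cam_to_world'],3).tolist())
E
```

```text
0.0 [0.20230624 0.59097723 0.23064233] [-5.23945973e-05  1.64157100e-01  9.86434005e-01 -6.31213787e-04] 0.9997371070829817
scene [[415.6, 0.0, 258.1], [0.0, 415.6, 194.8], [0.0, 0.0, 1.0]] [[-0.516, -0.447, 0.731, -0.192], [-0.857, 0.281, -0.433, 0.473], [-0.012, -0.849, -0.528, 0.618], [0.0, 0.0, 0.0, 1.0]]
side [[484.8, 0.0, 251.5], [0.0, 484.8, 189.9], [0.0, 0.0, 1.0]] [[0.974, -0.184, 0.13, 0.387], [-0.225, -0.759, 0.611, -0.758], [-0.014, -0.625, -0.781, 1.067], [0.0, 0.0, 0.0, 1.0]]
```

View pics/scene0.png

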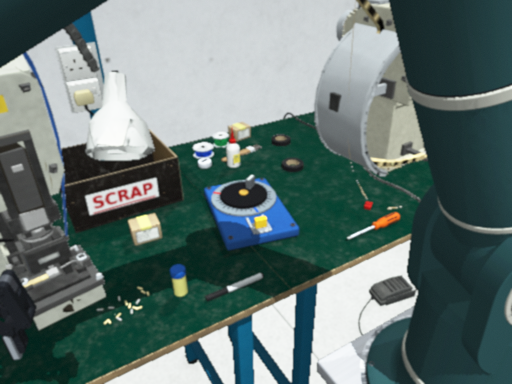

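View pics/side0.png

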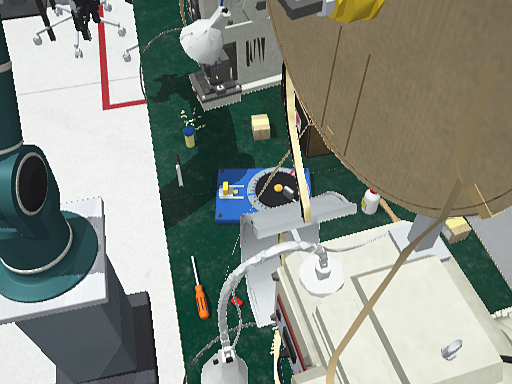

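The scene view shows the setter at about (250,210), with the dial at (245,195) and the yellow tab at (262,223). The side view shows the setter at about (262,192), partly behind the lamp and the machine. I'll enlarge both.

```bash
cat > h.py <<'E'
from plant import state,cams,robot
import cv2,numpy as np
def ray(info,uv):
    K=info['intrinsics'];T=np.array(info['cam_to_world'])
    d=np.linalg.inv(K)@np.array([*uv,1.]);return T[:3,3],T[:3,:3]@d
def onz(info,uv,z):
    o,d=ray(info,uv);return o+d*(z-o[2])/d[2]
E
python3 - <<'E'
from h import *
a=cv2.imread('pics/scene0.png')[170:255,195:305];b=cv2.imread('pics/side0.png')[160:230,207:317]
z=lambda m:cv2.resize(m,None,fx=7,fy=7,interpolation=cv2.INTER_CUBIC)
cv2.imwrite('pics/c1.png',z(a));cv2.imwrite('pics/c2.png',z(b))
E
```

```text
(no output)
```

View pics/c1.png

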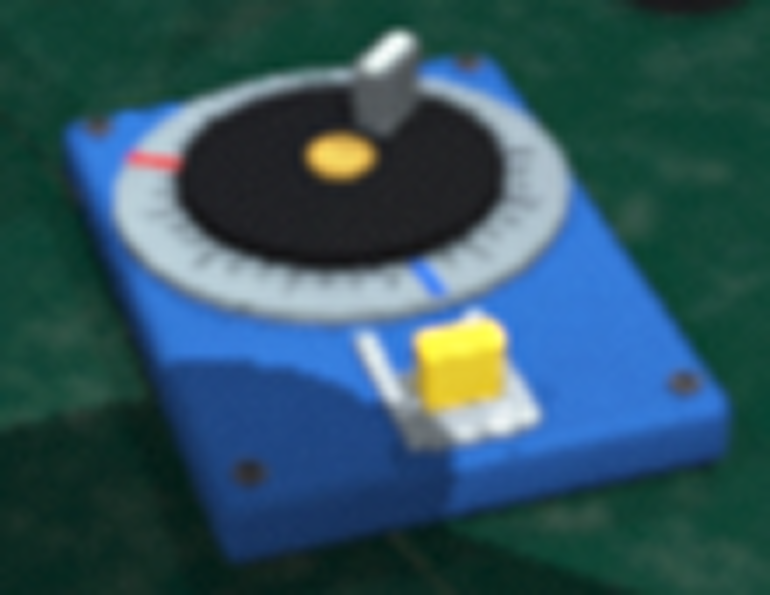

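View pics/c2.png

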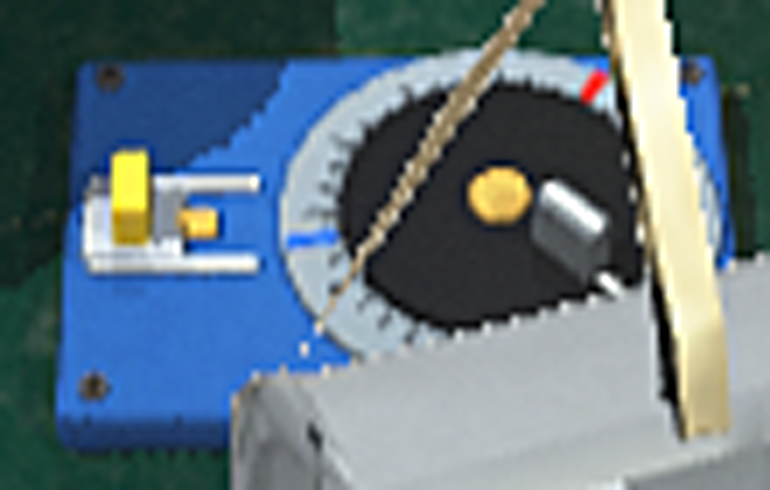

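The scene crop shows the hub at (341,156), the red line from (128,158) to (183,163), the blue line from (415,263) to (437,293) and the fin top at about (388,52). The side crop shows the hub at (499,194), the red line at (590,98), the blue line at (337,237), the fin top at about (575,205) and the index at (610,287).

```bash
python3 - <<'E'
from h import *
S=cams.camera_info('scene');D=cams.camera_info('side')
ps=lambda u,v:(195+(u+.5)/7-.5,170+(v+.5)/7-.5)
pd=lambda u,v:(207+(u+.5)/7-.5,160+(v+.5)/7-.5)
def show(n,z,s=None,d=None):
    o=[]
    if s:o.append(onz(S,ps(*s),z)[:2])
    if d:o.append(onz(D,pd(*d),z)[:2])
    print(n,np.round(o,4).tolist())
show('sc1 far-left',.03,(98,125),(693,72));show('sc2 far-right',.03,(467,61))
show('sc3 near-right',.03,(684,382),(93,386));show('sc4 near-left',.03,(250,473),(108,77))
show('hub',.047,(341,156),(499,194))
show('red in',.037,(183,163),(590,98));show('red out',.036,(128,158),(602,75))
show('blue in',.037,(415,263),(337,237));show('blue out',.036,(437,293),(287,241))
show('fin top a',.074,(365,65),(545,188));show('fin top b',.074,(405,38),(603,220))
show('index',.046,None,(610,287))
show('tab top',.060,(460,332),(130,165))
E
```

```text
sc1 far-left [[0.7277, 0.0873], [0.7245, 0.0887]]
sc2 far-right [[0.6935, -0.0627]]
sc3 near-right [[0.4636, -0.0094], [0.4597, -0.008]]
sc4 near-left [[0.4974, 0.1409], [0.494, 0.1419]]
hub [[0.6315, 0.0306], [0.628, 0.0327]]
red in [[0.6736, 0.0765], [0.6783, 0.0795]]
red out [[0.6896, 0.092], [0.6866, 0.0909]]
blue in [[0.567, 0.0365], [0.5641, 0.0345]]
blue out [[0.5476, 0.039], [0.545, 0.0379]]
fin top a [[0.6451, 0.0116], [0.6392, 0.0105]]
fin top b [[0.6551, -0.0118], [0.6561, -0.0095]]
index [[0.6574, -0.0202]]
tab top [[0.4931, 0.0623], [0.4908, 0.0699]]
```

```bash
python3 - <<'E'
from h import *
S=cams.camera_info('scene');D=cams.camera_info('side')
for n,p in dict(boxR=(182,178),boxnear=(78,232),press_r=(103,293),press_n=(38,332),diskbot=(375,172),vial=(181,296),carton=(160,242),edge=(420,235)).items(): print(n,np.round(onz(S,p,0)[:2],3))
for n,p in dict(pressS=(242,93),pressS2=(205,108)).items(): print(n,np.round(onz(D,p,0)[:2],3))
def tri(a,b):
    o1,d1=ray(S,a);o2,d2=ray(D,b);t=np.linalg.lstsq(np.c_[d1,-d2],o2-o1,rcond=None)[0]
    p,q=o1+d1*t[0],o2+d2*t[1];return np.round((p+q)/2,3),round(np.linalg.norm(p-q),3)
for a,b in [((318,100),(245,215)),((350,160),(245,215)),((330,60),(355,205)),((318,100),(355,205)),((340,140),(355,205)),((325,60),(245,215))]: print(a,b,tri(a,b))
s=state()
from scipy.spatial.transform import Rotation as R
q=s['tool_rot'];Rt=R.from_quat([*q[1:],q[0]]).as_matrix();print(np.round(Rt,3).tolist())
E
```

```text
boxR [0.868 0.112]
boxnear [0.752 0.435]
press_r [0.506 0.433]
press_n [0.468 0.561]
diskbot [ 0.586 -0.405]
vial [0.413 0.3  ]
carton [0.605 0.276]
edge [ 0.297 -0.27 ]
pressS [0.627 0.491]
pressS2 [0.494 0.447]
(318, 100) (245, 215) (array([ 0.522, -0.157,  0.269]), np.float64(0.082))
(350, 160) (245, 215) (array([ 0.479, -0.152,  0.176]), np.float64(0.061))
(330, 60) (355, 205) (array([ 0.685, -0.272,  0.337]), np.float64(0.009))
(318, 100) (355, 205) (array([ 0.702, -0.23 ,  0.246]), np.float64(0.055))
(340, 140) (355, 205) (array([ 0.669, -0.232,  0.182]), np.float64(0.176))
(325, 60) (245, 215) (array([ 0.525, -0.192,  0.346]), np.float64(0.119))
[[-0.946, 0.324, -0.0], [0.324, 0.946, -0.001], [-0.0, -0.001, -1.0]]
```

```bash
python3 -m pendant '0 0 -0.01 0 0 0' 1 30; python3 - <<'E'
from h import *
im=cams.snapshot('wrist')[:,:,::-1];cv2.imwrite('pics/w0.png',im)
i=cams.camera_info('wrist');print(np.round(i['intrinsics'],1).tolist(),np.round(i['cam_to_world'],3).tolist())
E
```

```text
time_s: 0.18
ee_pos: [0.2021, 0.5903, 0.2395]
tool_rot: [-0.0, 0.164, 0.986, -0.002]
ft_force: [-0.2, -0.4, -0.2]
opening: 0.883
gripper_force: 0.0
[[297.3, 0.0, 258.1], [0.0, 297.3, 189.9], [0.0, 0.0, 1.0]] [[0.323, 0.895, 0.309, 0.123], [0.946, -0.306, -0.104, 0.619], [0.001, 0.326, -0.945, 0.385], [0.0, 0.0, 0.0, 1.0]]
```

View pics/w0.png

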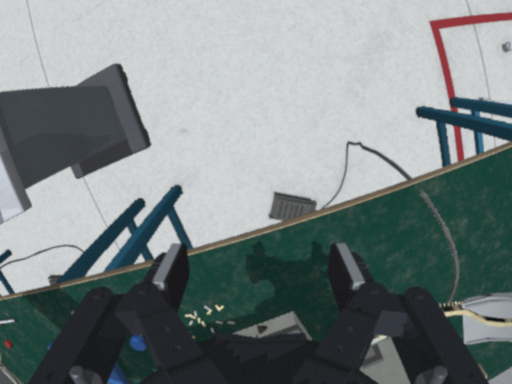

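The wrist view shows only the gripper fingers over the table edge. The camera sits on the tool's +x side. Next I'll go over toward the setter.

```bash
python3 -m pendant '-0.029 -0.028 0 0 0 0;-0.029 -0.028 0 0 0 0;-0.029 -0.028 0 0 0 0;-0.029 -0.028 0 0 0 0;-0.029 -0.028 0 0 0 0;-0.029 -0.028 0 0 0 0;-0.029 -0.028 0 0 0 0;-0.029 -0.028 0 0 0 0' 1 30
python3 -m pendant '0 0 0 0 0 0'
python3 -c "
from h import *
print(np.round(state()['qpos'],3))
p=state()['ee_pos'];d=np.array([.56,0.03,.22])-p;print(d, -.946*d[0]+.324*d[1], .324*d[0]+.946*d[1])"
```

```text
time_s: 0.9
ee_pos: [0.35, 0.3026, 0.242]
tool_rot: [0.0, 0.164, 0.986, 0.001]
ft_force: [1.5, -0.3, -0.2]
opening: 0.0
gripper_force: 0.0
time_s: 0.98
ee_pos: [0.3527, 0.2982, 0.2421]
tool_rot: [0.001, 0.168, 0.986, -0.0]
ft_force: [1.3, -0.7, 0.1]
opening: -0.001
gripper_force: 0.0
[-0.912  0.109  0.154  1.995 -0.018  1.038  0.483]
[ 0.20729155 -0.26817381 -0.02213223] -0.28298612245324173 -0.18652996448333556
```

```bash
python3 -m pendant '-0.032 -0.021 0.002 0 0 0;-0.032 -0.021 0.002 0 0 0;-0.032 -0.021 0.002 0 0 0;-0.032 -0.021 0.002 0 0 0;-0.032 -0.021 0.002 0 0 0;-0.032 -0.021 0.002 0 0 0;-0.032 -0.021 0.002 0 0 0;-0.032 -0.021 0.002 0 0 0'
python3 -m pendant '-0.027 -0.019 0.002 0 0 7;0 0 0 0 0 7;0 0 0 0 0 7;0 0 0 0 0 7;0 0 0 0 0 7;0 0 0 0 0 7;0 0 0 0 0 7;0 0 0 0 0 7'
python3 -m pendant '0 0 0 0 0 7;0 0 0 0 0 7;0 0 0 0 0 7;0 0 0 0 0 7;0 0 0 0 0 7;0 0 0 0 0 0;0 0 0 0 0 0'
cat >>h.py <<'E'
from scipy.spatial.transform import Rotation as Ro
def wray(i,uv):
    K=i['intrinsics'];T=np.array(i['cam_to_world']);x=(uv[0]-K[0][2])/K[0][0];y=(uv[1]-K[1][2])/K[1][1]
    r=np.hypot(x,y)+1e-12;d=np.array([x/r*np.sin(r),y/r*np.sin(r),np.cos(r)]);return T[:3,3],T[:3,:3]@d
def wz(i,uv,z):
    o,d=wray(i,uv);return o+d*(z-o[2])/d[2]
def pose():
    s=state();q=s['tool_rot'];return s['ee_pos'],Ro.from_quat([*q[1:],q[0]]).as_matrix()
def goto(x,y,z,ang):
    p,R=pose();d=R.T@(np.array([x,y,z])-p);a=np.degrees(np.arctan2(R[1,0],R[0,0]))
    print('shift tool',np.round(d,4),'x angle now',round(a,2),'turn az',round(-((ang-a+180)%360-180),2),'tilt',np.round(R[2],3))
E
python3 - <<'E'
from h import *
i=cams.camera_info('wrist');im=cams.snapshot('wrist')[:,:,::-1];cv2.imwrite('pics/w1.png',im)
import json;json.dump([np.array(i['intrinsics']).tolist(),np.array(i['cam_to_world']).tolist()],open('w1.json','w'))
print(np.round(state()['qpos'],3),state()['time_s']);goto(.627,-.016,.15,29)
E
```

```text
time_s: 1.65
ee_pos: [0.5383, 0.0609, 0.2259]
tool_rot: [0.0, 0.164, 0.986, 0.0]
ft_force: [0.4, 1.1, -0.0]
opening: 0.001
gripper_force: 0.0
time_s: 2.32
ee_pos: [0.5567, 0.0359, 0.2238]
tool_rot: [0.0, 0.61, 0.792, 0.0]
ft_force: [0.6, 0.5, -0.4]
opening: 0.005
gripper_force: 0.0
time_s: 2.9
ee_pos: [0.5567, 0.036, 0.2236]
tool_rot: [0.0, 0.817, 0.576, 0.0]
ft_force: [0.4, 0.1, 0.3]
opening: 0.0
gripper_force: 0.0
[-0.674  0.367  0.695  1.811 -0.266  1.059 -0.222] 2.95
shift tool [-0.0253  0.0837  0.0736] x angle now 70.39 turn az 41.39 tilt [ 0.  0. -1.]
```

View pics/w1.png

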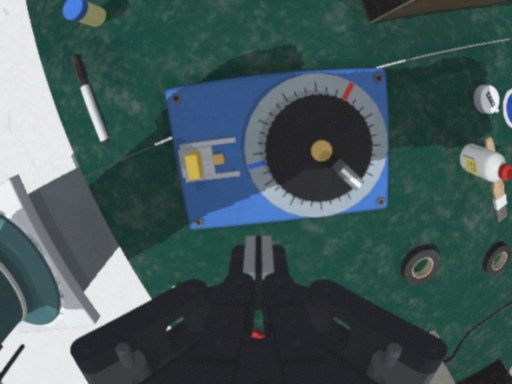

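The wrist view shows the whole setter: hub at (321,151), red line at (349,91), blue line at (255,165), fin top at (352,177) and yellow tab at (192,166). Next come precise measurements by colour masks.

```bash
cat >>h.py <<'E'
def cent(m,box):
    k=np.zeros(m.shape,bool);k[box[1]:box[3],box[0]:box[2]]=1;y,x=np.nonzero(m&k);return (x.mean(),y.mean()),len(x)
def measure(im,i,box,axis=None):
    hsv=cv2.cvtColor(im,cv2.COLOR_BGR2HSV);h,s,v=cv2.split(hsv);out={}
    red=((h<8)|(h>172))&(s>120)&(v>120);hub=(h>12)&(h<25)&(s>90)&(v>100)
    out['red']=red;out['hub']=hub;out['white']=(s<40)&(v>225)
    return out
E
python3 - <<'E'
from h import *
import json
K,T=json.load(open('w1.json'));i=dict(intrinsics=K,cam_to_world=T)
im=cv2.imread('pics/w1.png');m=measure(im,i,None)
c,n=cent(m['hub'],(305,135,337,167));H=wz(i,c,.047)[:2];print('hub',c,n,H)
c,n=cent(m['red'],(335,75,365,110));r=wz(i,c,.036)[:2]-H;print('red',c,n,r,np.degrees(np.arctan2(r[1],r[0])),np.hypot(*r))
h,s,v=cv2.split(cv2.cvtColor(im,cv2.COLOR_BGR2HSV))
b=(h>100)&(h<125)&(s>150)&(v>150)
c,n=cent(b,(247,155,264,175));r=wz(i,c,.036)[:2]-H;print('blue',c,n,np.degrees(np.arctan2(r[1],r[0])),np.hypot(*r))
print(v[160:195,330:370][::2,::2])
y=(h>18)&(h<35)&(s>150)&(v>150);c,n=cent(y,(175,145,212,190));print('tab',c,n,wz(i,c,.055))
S=[wz(i,p,.03)[:2] for p in((177,98),(379,78),(381,202),(199,222))];print(np.round(S,4))
for a,b in((0,1),(3,2)):d=S[b]-S[a];print(np.degrees(np.arctan2(d[1],d[0])))
E
```

```text
hub (np.float64(321.04285714285714), np.float64(150.11714285714285)) 350 [0.62978681 0.03260552]
red (np.float64(347.5833333333333), np.float64(91.02777777777777)) 72 [0.05136395 0.05278668] 45.782631428695936 0.0736524911835636
blue (np.float64(255.46153846153845), np.float64(164.76923076923077)) 52 175.7815305467874 0.07541448847794267
[[ 33  36  32  38  60  66  52  43  40  42  44  42  43  44  42  44  43  43
   43  45]
 [ 34  34  37  57  69  71  69  55  44  42  41  42  44  41  44  44  42  45
   44  45]
 [ 33  37  57  70  69  70  72  74  64  45  41  41  42  43  41  41  42  44
   45  62]
 [ 36  53  69  69  70  70  72  90  99  76  43  42  43  42  41  43  43  49
   53 108]
 [ 44  55  67  69  68  72 105 124 110 105  77  45  42  42  44  43  43  45
   59 155]
 [ 53  48  56  68  72  97 175 186 142 113 107  80  45  44  42  42  42  42
  107 184]
 [ 56  50  48  61  79 106 159 193 189 149 112 108  82  48  42  41  42  53
  124 173]
 [ 55  54  52  55  76 100 110 152 191 190 150 116 109  89  52  42  44 104
  182 159]
 [ 54  53  51  52  53  77  98 109 147 190 192 162 119 110  90  53  80 164
  196 
[... 295 characters left out ...]
55  93 143 161 192 240 245 233 190 194
  195 194]
 [ 54  54  54  54  52  52  54  51  53  54  85 140 161 186 235 220 196 197
  196 195]
 [ 55  54  54  54  51  53  54  50  54  55  58 113 152 158 189 198 195 195
  197 195]
 [ 54  55  54  54  55  54  53  53  54  62 108 174 183 177 193 195 193 195
  195 195]
 [ 55  55  54  55  53  54  55  54  81 139 177 186 196 194 195 195 193 193
  195 198]
 [ 52  55  54  56  54  55  76 110 156 131 180 191 196 194 194 192 193 195
  198 203]]
tab (np.float64(192.63813229571986), np.float64(165.74708171206225)) 257 [0.49119602 0.06508816 0.055     ]
[[ 0.4966  0.1419]
 [ 0.7256  0.0893]
 [ 0.6902 -0.062 ]
 [ 0.4617 -0.0088]]
-12.922582502096361
-13.105181901893548
```

```bash
python3 - <<'E'
from h import *
import json
K,T=json.load(open('w1.json'));i=dict(intrinsics=K,cam_to_world=T);H=np.array([.630,.032])
for p in((343,171),(359,185.5)):
    r=wz(i,p,.074)[:2]-H;print(np.degrees(np.arctan2(r[1],r[0])),np.hypot(*r))
f=-61
def tgt(f,gap,rad=.040):
    u=np.array([np.cos(np.radians(f)),np.sin(np.radians(f))]);t=np.array([-u[1],u[0]]);return H+u*rad-t*gap
g=tgt(-61,.032);print(g);goto(*g,.11,29)
E
```

```text
-59.89545153496823 0.024555900286241602
-59.21010562256479 0.04984417338837958
[ 0.62140455 -0.0184987 ]
shift tool [-0.0295  0.0792  0.1136] x angle now 70.39 turn az 41.39 tilt [ 0.  0. -1.]
```

```bash
python3 -m pendant '-0.0075 0.02 0.02 0 0 0;-0.0075 0.02 0.02 0 0 0;-0.0075 0.02 0.02 0 0 0;-0.0075 0.02 0.02 0 0 0;0 0 0.02 0 0 6.7;0 0 0.015 0 0 6.7;0 0 0 0 0 6.7;0 0 0 0 0 6.7'
python3 -m pendant '0 0 0 0 0 6.7;0 0 0 0 0 6.7;0 0 0 0 0 0;0 0 0 0 0 0'
cat >>h.py <<'E'
H=np.array([.630,.032])
def tgt(f,gap,rad=.040):
    u=np.array([np.cos(np.radians(f)),np.sin(np.radians(f))]);t=np.array([-u[1],u[0]]);return H+u*rad-t*gap
E
python3 - <<'E'
from h import *
print(np.round(state()['qpos'],3));goto(*tgt(-60,.032),.053,30)
E
```

```text
time_s: 3.62
ee_pos: [0.6211, -0.02, 0.1073]
tool_rot: [-0.0, 0.93, 0.368, -0.001]
ft_force: [0.8, -0.1, 0.5]
opening: 0.001
gripper_force: 0.0
time_s: 3.95
ee_pos: [0.6216, -0.0197, 0.1082]
tool_rot: [0.0, 0.965, 0.261, -0.0]
ft_force: [0.2, -0.8, 0.4]
opening: 0.0
gripper_force: 0.0
[-0.564  0.679  0.771  1.74  -0.565  0.958 -0.61 ]
shift tool [ 0.0011 -0.0005  0.0552] x angle now 30.26 turn az 0.26 tilt [-0.  0. -1.]
```

```bash
python3 -m pendant '0.0005 0 0.02 0 0 0;0.0005 0 0.02 0 0 0;0 0 0.015 0 0 0;0 0 0 0 0 0;0 0 0 0 0 0'
python3 -m pendant '0.005 0 0 0 0 0;0.005 0 0 0 0 0;0.002 0 0 0 0 0;0.002 0 0 0 0 0;0 0 0 0 0 0'
python3 - <<'E'
from h import *
i=cams.camera_info('wrist');im=cams.snapshot('wrist')[:,:,::-1];cv2.imwrite('pics/w2.png',im)
goto(*tgt(-60,.018),.053,30)
E
```

```text
time_s: 4.37
ee_pos: [0.6222, -0.0196, 0.0532]
tool_rot: [-0.0, 0.966, 0.259, -0.001]
ft_force: [1.3, 0.1, -0.0]
opening: 0.002
gripper_force: 0.0
time_s: 4.78
ee_pos: [0.635, -0.012, 0.0536]
tool_rot: [0.0, 0.966, 0.258, 0.0]
ft_force: [-0.0, -0.5, -0.3]
opening: 0.005
gripper_force: 0.0
shift tool [-0.0001 -0.0006  0.0005] x angle now 29.93 turn az -0.07 tilt [ 0.  0. -1.]
```

View pics/w2.png

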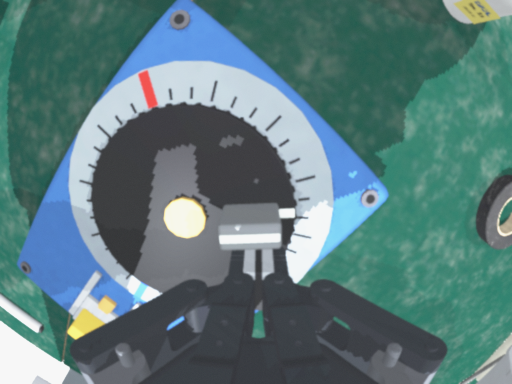

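The fingertips sit just behind the fin. The fin top stripe is at (250,239), the index at (287,213), the red line at (148,90) and the hub at (185,217). I'll start the arc push.

```bash
python3 -m pendant '0.0021 0.0009 0 0 0 -3;0.0021 0.0009 0 0 0 -3;0.0021 0.0009 0 0 0 -3;0.0021 0.0009 0 0 0 -3;0.0021 0.0009 0 0 0 -3;0.0021 0.0009 0 0 0 -3;0.0021 0.0009 0 0 0 -3;0.0021 0.0009 0 0 0 -3'
python3 -m pendant '0.0021 0.0009 0 0 0 -3;0.0021 0.0009 0 0 0 -3;0.0021 0.0009 0 0 0 -3;0.0021 0.0009 0 0 0 -3;0.0021 0.0009 0 0 0 -3;0.0021 0.0009 0 0 0 -3;0.0021 0.0009 0 0 0 -3;0.0021 0.0009 0 0 0 -3'
python3 -m pendant '0.0021 0.0009 0 0 0 -3;0.0021 0.0009 0 0 0 -3;0.0021 0.0009 0 0 0 -3;0.0021 0.0009 0 0 0 -3;0.0021 0.0009 0 0 0 -3;0.0021 0.0009 0 0 0 -3;0.0021 0.0009 0 0 0 -3;0 0 0 0 0 0'
python3 - <<'E'
from h import *
i=cams.camera_info('wrist');im=cams.snapshot('wrist')[:,:,::-1];cv2.imwrite('pics/w3.png',im)
import json;json.dump([np.array(i['intrinsics']).tolist(),np.array(i['cam_to_world']).tolist()],open('w3.json','w'))
p,R=pose();print(R.T@(np.r_[H,.053]-p),np.round(state()['qpos'],2));goto(*tgt(9,.018),.053,99)
E
```

```text
time_s: 5.5
ee_pos: [0.6516, -0.0071, 0.0532]
tool_rot: [-0.0, 0.891, 0.454, -0.0]
ft_force: [-3.4, -1.3, -0.2]
opening: -0.001
gripper_force: 0.8
time_s: 6.17
ee_pos: [0.6653, 0.0046, 0.0533]
tool_rot: [0.0, 0.777, 0.63, -0.0]
ft_force: [-1.8, -1.7, -0.1]
opening: -0.002
gripper_force: 0.9
time_s: 6.83
ee_pos: [0.6726, 0.0192, 0.0533]
tool_rot: [0.0, 0.649, 0.761, -0.0]
ft_force: [-0.1, 0.6, -0.0]
opening: 0.001
gripper_force: 0.1
[ 0.01920622 -0.04007995  0.00038861] [-0.37  0.74  0.42  1.62 -0.37  0.87  0.36]
shift tool [ 0.0013 -0.      0.0004] x angle now 98.86 turn az -0.14 tilt [ 0.  0. -1.]
```

View pics/w3.png

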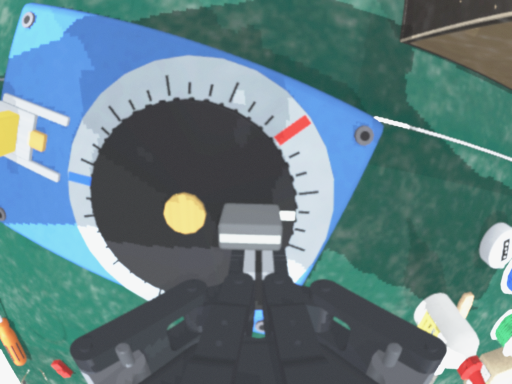

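The fin has been pushed along cleanly: index at (287,215), red line at (293,130), hub at (185,213). Next I'll measure the remaining angle.

```bash
cat >>h.py <<'E'
def angles(im,i,ib,rb,hb):
    hsv=cv2.cvtColor(im,cv2.COLOR_BGR2HSV);h,s,v=cv2.split(hsv)
    P=wz(i,cent((h>12)&(h<30)&(s>80)&(v>100),hb)[0],.047)[:2]
    ang=lambda p,z:(lambda r:(round(np.degrees(np.arctan2(r[1],r[0])),2),round(np.hypot(*r),4)))(wz(i,p,z)[:2]-P)
    c,n=cent(((h<8)|(h>172))&(s>120)&(v>100),rb);print('hub',P,'red',c,n,ang(c,.036))
    thr=np.percentile(v[ib[1]:ib[3],ib[0]:ib[2]],97)*.93
    c,n=cent(v>thr,ib);print('idx',c,n,thr,ang(c,.046))
E
python3 - <<'E'
from h import *
import json
K,T=json.load(open('w3.json'));i=dict(intrinsics=K,cam_to_world=T);im=cv2.imread('pics/w3.png')
print(im[205:226:1,278:304:2,1])
angles(im,i,(280,208,297,223),(270,110,315,150),(160,190,210,238))
K,T=json.load(open('w1.json'))
E
```

```text
[[ 90  73  74  72  73  73  72  73  68  97 208 225 226]
 [103  73  72  74  72  71  72  73  68  88 201 225 226]
 [110  76  73  72  71  73  73  71  71  84 199 225 225]
 [117  78  72  72  73  74  73  73  71 113 205 225 225]
 [123  85  77  79  77  77  76  76  77 165 215 220 221]
 [127 140 154 149 149 142 130 123 115 188 208 191 196]
 [137 224 240 238 239 235 226 222 199 197 184 132 133]
 [145 243 247 247 247 247 247 247 242 204 176 116 106]
 [145 245 247 247 247 247 247 247 245 207 200 174 159]
 [137 243 247 247 247 247 247 247 244 204 219 215 212]
 [133 241 247 247 247 247 247 247 243 202 223 224 223]
 [131 234 247 247 247 247 247 247 240 199 223 225 224]
 [131 222 247 247 247 247 247 247 238 191 223 224 225]
 [132 210 247 247 247 247 247 247 237 175 222 224 225]
 [131 185 244 245 247 247 247 247 227 157 221 223 225]
 [130 146 188 192 210 219 219 216 158 145 221 224 224]
 [131 127 107 104 110 114 113 109 102 161 222 224 225]
 [130 124  86  74  76  77  76  76 135 201 224 224 224]
 [132 125  88  74  76  76  74  77 178 221 225 224 225]
 [137 128  92  75  75  75  74  80 195 224 224 225 224]
 [147 137  97  74  75  73  75  86 200 224 224 224 224]]
hub [0.62953165 0.03214275] red (np.float64(292.2534818941504), np.float64(129.60445682451254)) 359 (np.float64(45.74), np.float64(0.0742))
idx (np.float64(286.968), np.float64(215.088)) 125 229.71 (np.float64(7.62), np.float64(0.057))
```

```bash
python3 -m pendant '0.0021 0.0009 0 0 0 -3;0.0021 0.0009 0 0 0 -3;0.0021 0.0009 0 0 0 -3;0.0021 0.0009 0 0 0 -3;0.0021 0.0009 0 0 0 -3;0.0021 0.0009 0 0 0 -3;0.0021 0.0009 0 0 0 -3;0.0021 0.0009 0 0 0 -3'
python3 -m pendant '0.0021 0.0009 0 0 0 -3;0.0014 0.0006 0 0 0 -2;0.0014 0.0006 0 0 0 -2;0.0007 0.0003 0 0 0 -1;0.0007 0.0003 0 0 0 -1;0.0007 0.0003 0 0 0 -1;0 0 0 0 0 0;0 0 0 0 0 0'
python3 - <<'E'
from h import *
i=cams.camera_info('wrist');im=cams.snapshot('wrist')[:,:,::-1].copy();cv2.imwrite('pics/w4.png',im)
import json;json.dump([np.array(i['intrinsics']).tolist(),np.array(i['cam_to_world']).tolist()],open('w4.json','w'))
p,R=pose();print(R.T@(np.r_[H,.053]-p),np.round(state()['qpos'],2));goto(*tgt(45.7,.018),.053,135.7)
angles(im,i,(280,208,297,223),(270,170,345,250),(160,190,210,238))
E
```

```text
time_s: 7.55
ee_pos: [0.674, 0.037, 0.0534]
tool_rot: [0.0, 0.478, 0.878, -0.0]
ft_force: [1.3, -1.2, -0.3]
opening: -0.001
gripper_force: 1.0
time_s: 8.22
ee_pos: [0.6719, 0.0448, 0.0533]
tool_rot: [-0.0, 0.4, 0.917, -0.0]
ft_force: [1.0, -0.9, 0.9]
opening: 0.001
gripper_force: 0.5
[ 0.01916541 -0.03933359  0.00028607] [-0.31  0.72  0.28  1.61 -0.24  0.85  0.82]
shift tool [0.0032 0.0015 0.0003] x angle now 132.86 turn az -2.84 tilt [ 0. -0. -1.]
hub [0.62967036 0.0321644 ] red (np.float64(316.02127659574467), np.float64(199.145390070922)) 282 (np.float64(45.8), np.float64(0.074))
idx (np.float64(289.0619469026549), np.float64(215.4070796460177)) 113 229.71 (np.float64(40.87), np.float64(0.0573))
```

View pics/w4.png

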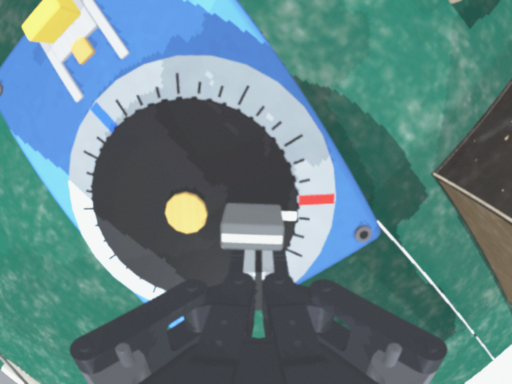

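The index is at (289,215) and the red line at (316,199), so about 4.9° is left. I'll step gently.

```bash
python3 -m pendant '0.0007 0.0003 0 0 0 -1;0.0007 0.0003 0 0 0 -1;0.0007 0.0003 0 0 0 -1;0.0007 0.0003 0 0 0 -1;0 0 0 0 0 0;0 0 0 0 0 0'
cat > m.py <<'E'
from h import *
i=cams.camera_info('wrist');im=cams.snapshot('wrist')[:,:,::-1].copy();cv2.imwrite('pics/w5.png',im)
p,R=pose();print(R.T@(np.r_[H,.053]-p));goto(*tgt(45.7,.018),.053,135.7)
angles(im,i,(280,208,297,223),(270,170,345,250),(160,190,210,238))
E
python3 m.py
```

```text
time_s: 8.77
ee_pos: [0.6707, 0.0477, 0.0532]
tool_rot: [-0.0, 0.367, 0.93, -0.0]
ft_force: [1.9, -1.1, 0.2]
opening: 0.0
gripper_force: 0.2
[ 0.01894821 -0.0393045   0.0002307 ]
shift tool [0.0001 0.0003 0.0002] x angle now 136.9 turn az 1.2 tilt [ 0. -0. -1.]
hub [0.62970795 0.03218951] red (np.float64(315.7402135231317), np.float64(207.644128113879)) 281 (np.float64(45.86), np.float64(0.0739))
idx (np.float64(289.3008849557522), np.float64(215.3716814159292)) 113 229.71 (np.float64(45.14), np.float64(0.0573))
```

```bash
python3 -m pendant '0.0005 0.0002 0 0 0 -0.7;0 0 0 0 0 0;0 0 0 0 0 0'; python3 m.py
```

```text
time_s: 9.07
ee_pos: [0.6706, 0.048, 0.0533]
tool_rot: [-0.0, 0.362, 0.932, -0.0]
ft_force: [0.6, -0.6, 0.2]
opening: 0.002
gripper_force: 0.5
[ 0.0191101  -0.03926607  0.00024955]
shift tool [-0.0002  0.0001  0.0002] x angle now 137.6 turn az 1.9 tilt [ 0. -0. -1.]
hub [0.6297236  0.03212907] red (np.float64(315.57342657342656), np.float64(208.91608391608392)) 286 (np.float64(45.84), np.float64(0.0739))
idx (np.float64(289.43243243243245), np.float64(215.4144144144144)) 111 229.71 (np.float64(45.71), np.float64(0.0573))
```

Index 45.7° against red 45.8°, so it is aligned. Next I'll back off, lift and check from another viewpoint.

```bash
python3 -m pendant '-0.004 0 0 0 0 0;-0.008 0 0 0 0 0;-0.008 0 0 0 0 0;0 0 -0.03 0 0 0;0 0 -0.03 0 0 0;0 0 -0.03 0 0 0;0 0 0 0 0 0'
python3 -m pendant '-0.005 -0.03 0 0 0 -5;-0.005 -0.03 0 0 0 -5;-0.005 -0.03 0 0 0 -5;-0.005 -0.03 0 0 0 -5;0 -0.03 0 0 0 -5;0 0 0 0 0 -5;0 0 0 0 0 0;0 0 0 0 0 0'
cat >>h.py <<'E'
YAW=np.radians(-13)
def sett(x,y=0):return H+np.array([x*np.cos(YAW)-y*np.sin(YAW),x*np.sin(YAW)+y*np.cos(YAW)])
E
python3 - <<'E'
from h import *
i=cams.camera_info('wrist');im=cams.snapshot('wrist')[:,:,::-1].copy();cv2.imwrite('pics/w6.png',im)
import json;json.dump([np.array(i['intrinsics']).tolist(),np.array(i['cam_to_world']).tolist()],open('w6.json','w'))
print(np.round(state()['qpos'],2));goto(*sett(-.180),.12,167)
E
```

```text
time_s: 9.7
ee_pos: [0.6886, 0.0336, 0.1496]
tool_rot: [0.004, 0.362, 0.932, 0.002]
ft_force: [0.7, 0.4, 0.5]
opening: -0.002
gripper_force: 0.0
time_s: 10.37
ee_pos: [0.6224, -0.1028, 0.1433]
tool_rot: [0.0, 0.11, 0.994, 0.0]
ft_force: [0.1, 0.9, 0.3]
opening: -0.001
gripper_force: 0.0
[-0.03  0.52  0.19  1.68 -0.12  0.95  1.56]
shift tool [0.2018 0.1339 0.0233] x angle now 167.45 turn az 0.45 tilt [-0.  0. -1.]
```

View pics/w6.png

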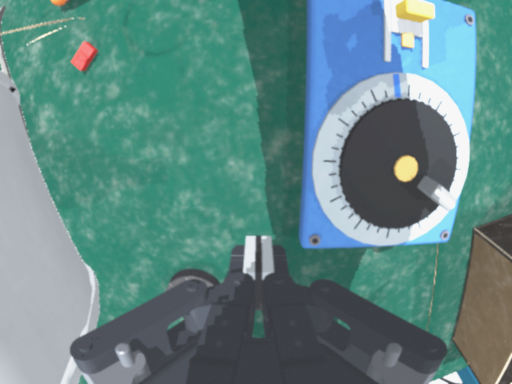

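From here the fin hides the red line; the tab is at (415,10). I'll move on to in front of the tab and look again from there.

```bash
python3 -m pendant '0.025 0.0167 0 0 0 0;0.025 0.0167 0 0 0 0;0.025 0.0167 0 0 0 0;0.025 0.0167 0 0 0 0;0.025 0.0167 0 0 0 0;0.025 0.0167 0 0 0 0;0.025 0.0167 0 0 0 0;0.025 0.0167 0 0 0 0'
python3 -m pendant '0.002 0 0 0 0 0.4;0 0 0 0 0 0;0 0 0 0 0 0'
python3 - <<'E'
from h import *
i=cams.camera_info('wrist');im=cams.snapshot('wrist')[:,:,::-1].copy();cv2.imwrite('pics/w7.png',im)
import json;json.dump([np.array(i['intrinsics']).tolist(),np.array(i['cam_to_world']).tolist()],open('w7.json','w'))
print(np.round(state()['qpos'],2));goto(*sett(-.180),.043,167)
E
```

```text
time_s: 11.08
ee_pos: [0.4544, 0.0728, 0.1433]
tool_rot: [0.0, 0.109, 0.994, 0.0]
ft_force: [0.7, 0.6, -0.5]
opening: 0.005
gripper_force: 0.0
time_s: 11.33
ee_pos: [0.4539, 0.0719, 0.1435]
tool_rot: [0.0, 0.112, 0.994, 0.0]
ft_force: [-0.3, -0.3, 0.5]
opening: 0.002
gripper_force: 0.0
[-0.35  0.24  0.14  2.1  -0.05  0.8   1.17]
shift tool [-0.0002  0.0012  0.1004] x angle now 167.15 turn az 0.15 tilt [-0.  0. -1.]
```

View pics/w7.png

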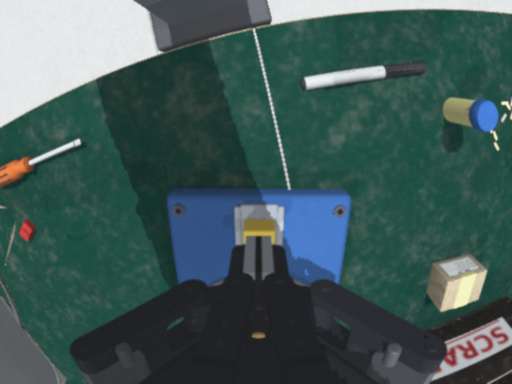

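The wrist camera faces back toward the robot; the tab is at (259,230) beside the fingers, with a clear path. I'll descend and push.

```bash
python3 -m pendant '0 0.001 0.03 0 0 0;0 0 0.03 0 0 0;0 0 0.03 0 0 0;0 0 0.01 0 0 0;0 0 0 0 0 0;0 0 0 0 0 0'
python3 -m pendant '-0.006 0 0 0 0 0;-0.006 0 0 0 0 0;-0.004 0 0 0 0 0;-0.004 0 0 0 0 0;-0.004 0 0 0 0 0;-0.004 0 0 0 0 0;-0.004 0 0 0 0 0;0 0 0 0 0 0'
python3 -m pendant '-0.003 0 0 0 0 0;-0.003 0 0 0 0 0;-0.002 0 0 0 0 0;-0.001 0 0 0 0 0;0 0 0 0 0 0'
python3 -c "
from h import *
goto(*sett(-.136),.043,167)"
```

```text
time_s: 11.88
ee_pos: [0.4541, 0.072, 0.0437]
tool_rot: [-0.0, 0.112, 0.994, -0.0]
ft_force: [0.2, -0.1, 1.0]
opening: 0.0
gripper_force: 0.0
time_s: 12.55
ee_pos: [0.4856, 0.0651, 0.0433]
tool_rot: [0.0, 0.112, 0.994, -0.0]
ft_force: [-0.4, -0.0, 0.1]
opening: 0.004
gripper_force: 0.0
time_s: 12.97
ee_pos: [0.4938, 0.0632, 0.0433]
tool_rot: [0.0, 0.111, 0.994, -0.0]
ft_force: [0.7, -0.2, 0.0]
opening: 0.003
gripper_force: 0.0
shift tool [-0.0037  0.0003  0.0003] x angle now 167.2 turn az 0.2 tilt [-0. -0. -1.]
```

```bash
for k in 1; do python3 -m pendant '-0.002 0 0 0 0 0;-0.002 0 0 0 0 0' | grep -E 'ee_pos|force'; python3 -m pendant '-0.001 0 0 0 0 0;-0.001 0 0 0 0 0'| grep -E 'ee_pos|force'; python3 -m pendant '-0.001 0 0 0 0 0;-0.001 0 0 0 0 0'| grep -E 'ee_pos|force'; done
```

```text
ee_pos: [0.497, 0.0624, 0.0432]
ft_force: [-19.0, 4.4, 11.1]
gripper_force: 10.1
ee_pos: [0.497, 0.0624, 0.0429]
ft_force: [-22.7, 5.3, 15.2]
gripper_force: 11.8
ee_pos: [0.4972, 0.0624, 0.0426]
ft_force: [-34.0, 7.5, 24.1]
gripper_force: 17.7
```

Hard stop reached at the expected place. I'll back off, lift and verify.

```bash
python3 -m pendant '0.006 0 0 0 0 0;0.01 0 0 0 0 0;0.01 0 0 0 0 0;0 0 -0.03 0 0 0;0 0 -0.04 0 0 0;0 0 -0.04 0 0 0;0 0 -0.03 0 0 0;0 0 0 0 0 0'
python3 -m pendant '0 0.03 -0.02 0 0 0;0 0.03 -0.02 0 0 0;0 0.03 -0.02 0 0 0;0 0.03 -0.02 0 0 0;0 0.03 0 0 0 0;0 0 0 0 0 0;0 0 0 0 0 0'
python3 - <<'E'
from h import *
a=cams.snapshot('scene')[:,:,::-1].copy();b=cams.snapshot('side')[:,:,::-1].copy()
cv2.imwrite('pics/sc9.png',a);cv2.imwrite('pics/sd9.png',b)
z=lambda m:cv2.resize(m,(770,294),interpolation=cv2.INTER_CUBIC)
c=lambda m,f:cv2.resize(m,None,fx=f,fy=f,interpolation=cv2.INTER_CUBIC)
A=c(a[170:255,195:305],3.6);B=c(b[160:230,207:317],3.6);B=cv2.copyMakeBorder(B,0,A.shape[0]-B.shape[0],0,0,0)
cv2.imwrite('pics/c9.png',np.hstack([A,B]))
E
```

```text
time_s: 14.13
ee_pos: [0.4782, 0.0679, 0.189]
tool_rot: [0.004, 0.111, 0.994, 0.002]
ft_force: [0.2, 0.6, 0.6]
opening: -0.002
gripper_force: 0.0
time_s: 14.72
ee_pos: [0.5087, 0.215, 0.2629]
tool_rot: [0.0, 0.11, 0.994, 0.0]
ft_force: [0.2, -1.1, -0.7]
opening: 0.002
gripper_force: 0.0
```

View pics/c9.png

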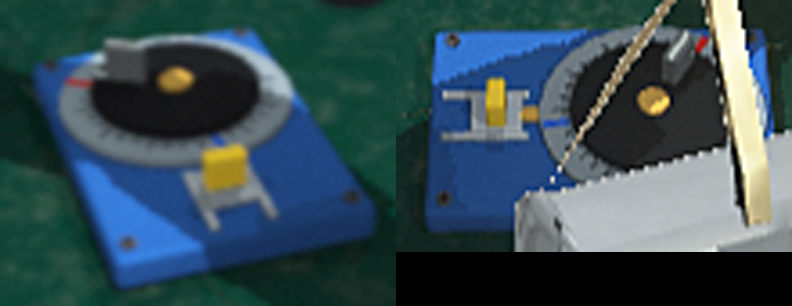

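Both crops show the tab home and the fin pointing at the red line, with the arm clear. I've now viewed 12 pictures, over the limit of 10, so the rest of the checks are numeric only: one independent check from the wrist camera, closer to overhead.

```bash
python3 -m pendant '-0.029 -0.008 0.003 0 0 0;-0.029 -0.008 0.003 0 0 0;-0.029 -0.008 0.003 0 0 0;-0.029 -0.008 0.003 0 0 0;-0.029 -0.008 0.003 0 0 0;-0.029 -0.008 0.003 0 0 0;-0.029 -0.008 0.003 0 0 0;-0.029 -0.008 0.003 0 0 0'
python3 -m pendant '0 0 0 0 0 0;0 0 0 0 0 0;0 0 0 0 0 0'
cat > v.py <<'E'
from h import *
i=cams.camera_info('wrist');im=cams.snapshot('wrist')[:,:,::-1].copy();cv2.imwrite('pics/w10.png',im)
K=np.array(i['intrinsics']);T=np.linalg.inv(i['cam_to_world'])
def px(x,y,z):
    p=(T@np.array([x,y,z,1]))[:3];r=np.hypot(p[0],p[1]);t=np.arctan2(r,p[2]);return np.array([K[0,2]+K[0,0]*t*p[0]/r,K[1,2]+K[1,1]*t*p[1]/r])
def bx(p,w):return tuple(int(v) for v in(p[0]-w,p[1]-w,p[0]+w+1,p[1]+w+1))
P=lambda r,z,a=45.8:px(H[0]+r*np.cos(np.radians(a)),H[1]+r*np.sin(np.radians(a)),z)
hb,rd,ix,fn=px(*H,.047),P(.074,.036),P(.058,.046),P(.037,.074);print(hb,rd,ix,fn)
angles(im,i,bx(ix,5),bx(rd,12),bx(hb,14))
h,s,v=cv2.split(cv2.cvtColor(im,cv2.COLOR_BGR2HSV));b=bx(ix,8);print(v[b[1]:b[3],b[0]:b[2]])
tb=(h>18)&(h<35)&(s>150)&(v>130);q=sett(-.118);c,n=cent(tb,bx(px(*q,.058),16));w=wz(i,c,.058)[:2]-H
print('tab setter x',w[0]*np.cos(YAW)+w[1]*np.sin(YAW),n)
E
python3 v.py
```

```text
time_s: 15.48
ee_pos: [0.7222, 0.0974, 0.239]
tool_rot: [-0.0, 0.112, 0.994, -0.0]
ft_force: [0.2, 0.1, 1.9]
opening: 0.005
gripper_force: 0.0
time_s: 15.73
ee_pos: [0.7208, 0.0991, 0.239]
tool_rot: [-0.0, 0.112, 0.994, -0.0]
ft_force: [-0.3, 1.3, -0.2]
opening: -0.005
gripper_force: 0.0
[182.02458949 102.14782714] [238.37197869 132.92928402] [225.70281859 127.054011  ] [205.61161306 120.27893571]
hub [0.62941415 0.03222409] red (np.float64(238.81428571428572), np.float64(132.64285714285714)) 70 (np.float64(45.79), np.float64(0.0745))
idx (np.float64(224.75), np.float64(126.15)) 20 224.13000000000002 (np.float64(45.57), np.float64(0.0568))
[[120 111 106 101  98  94  83  64  54  53  55  55  57  56  55  57  65]
 [136 126 117 108 102  98  87  67  54  55  55  56  54  57  59  67  95]
 [149 144 134 120 106  96  84  66  58  56  54  55  56  55  60  85 127]
 [155 151 145 129 112 106 106  96  74  62  56  56  56  54  69 109 154]
 [166 155 143 126 116 143 173 169 134  97  72  60  57  57  77 131 172]
 [203 171 140 118 136 193 227 228 209 170 128  92  67  57  82 136 177]
 [229 192 137 119 168 224 
[... 270 characters left out ...]
8  60  59  72  99 140 191 221 218 169 141 173 205 216 218]
 [ 91  69  58  58  56  56  60  78 116 154 158 131 144 186 210 216 218]
 [ 74  60  56  58  55  56  56  56  69  93 107 123 162 178 195 209 215]
 [ 59  55  56  57  55  56  54  58  73 105 134 159 181 185 176 185 202]
 [ 56  56  55  56  56  55  56  66 102 142 170 184 190 192 189 184 179]
 [ 56  55  55  56  55  56  59  88 136 171 185 189 191 193 192 190 187]
 [ 56  56  56  56  57  55  67 109 159 177 182 187 191 192 191 191 192]]
tab setter x nan 0h.py:20: RuntimeWarning: Mean of empty slice.
  k=np.zeros(m.shape,bool);k[box[1]:box[3],box[0]:box[2]]=1;y,x=np.nonzero(m&k);return (x.mean(),y.mean()),len(x)
  ret = ret.dtype.type(ret / rcount)
```

The dial is aligned within about 0.2°. Next, a numeric check of the tab travel from the saved views.

```bash
python3 - <<'E'
from h import *
for n,a,b,box in(('scene','scene0','sc9',(245,205,280,235)),('side','side0','sd9',(219,175,240,200))):
    I=cams.camera_info(n);w=[]
    for f in(a,b):
        h,s,v=cv2.split(cv2.cvtColor(cv2.imread(f'pics/{f}.png'),cv2.COLOR_BGR2HSV))
        m=(h>24)&(h<34)&(s>150)&(v>90);c,k=cent(m,box);w.append(onz(I,c,.05)[:2]);print(n,c,k)
    d=w[1]-w[0];print(np.hypot(*d),np.degrees(np.arctan2(d[1],d[0])))
E
```

```text
scene (np.float64(260.34343434343435), np.float64(221.8080808080808)) 99
scene (np.float64(257.5), np.float64(212.8181818181818)) 22
0.038004264415939674 -20.894997760941855
side (np.float64(225.33333333333334), np.float64(186.04761904761904)) 42
side (np.float64(233.53846153846155), np.float64(187.15384615384616)) 13
0.022688962457572633 -23.396128530048134
```

```bash
python3 -c "
from plant import robot
print(robot.sign_off())"
```

```text
the job is handed in; nothing more can be done
None
```

The dial's index measures within about 0.2° of the red line, the lock tab was pushed until it hit its stop (about 34 N, at the expected home position), the arm is clear, and the job is handed in; I viewed 12 pictures, over the limit of 10.

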